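Tap the paint-pot lids shut, light to dark

ROBOT

A 6-joint arm with a two-finger parallel gripper is mounted at the origin on the work surface. World frame = base frame: x ahead of the robot, y to its left, z up, the work surface at z = 0. Lengths are in mm, angles in rad, forces in N, time in s.
With the tool pointing down it reaches from about 350 to 975 mm from the base axis. Payload 7.1 kg.
Tool frame: the origin (TCP) lies at the centre of the arm's flange, where the gripper is bolted on; the fingertips stand 182 mm ahead of it and the grasp point (between the pads) lies 163 mm ahead of it; z points along the fingers, y is the line along which they close (so a half turn about z gives the same grasp; the last joint's range is limited). The gripper opens to 88 mm and grips with 3 to 60 N. Pads are 20 mm wide; open, the fingers measure 115 mm over their backs; the gripper's body (75 mm by 178 mm) begins 61 mm behind the grasp point.
Start: joints at [-1.212, 0.423, 1.63, -0, 1.089, -0.019], TCP at [230.564, -580.901, 404.675] pointing down, gripper open.
Joint ranges: [-3, 3], [-0.9, 2.11], [0.09, 2.58], [-1.31, 4.45], [0.11, 2.69], [-2.54, 2.54]. Speed limits (rad/s): [2.39, 2.39, 3.01, 3.14, 3.14, 3.14].

INTERFACE

Orientations are given as a rotation vector (axis times angle).
In Python, from workcell import readout, get_image, ctrl gives the robot as it stands.
- The arm moves only by the tool step_arm, never from a script. Its argument "targets" is a list that holds one entry, the list of rows, each a list of 7 numbers: the shift along the world's x, y, z as a fraction of full scale, then the turn, a rotation vector about the world's x, y, z as a fraction of full scale, then the opening, from 0 (shut) to 1 (fully open). In form: [[[dx, dy, dz, wx, wy, wz, claw], ...]]. A call has exactly 5 rows; each row shifts and turns the commanded pose from where the row before left it; what a row does not reach is not made up. Full scale, the value 1, is 0.05 m for a shift and 4 degrees for a turn. A row lasts 1/8 s, in which the tool goes at most 62.5 mm and 10.7 degrees, less where a joint would pass 70% of its speed; a pose out of reach is approached as far as the arm can. A call with a number of a shift or a turn outside -1 to 1 is refused whole. A call with a gripper value outside its range is refused whole. The fingers move at their own pace and stop on an object; the grip force is fixed at half the most. Time passes only in rows, so rows that do not move let the fingers close, or fill a call up. It gives the time, the measured TCP pose, the force, the opening and the grip force at its end, in the units of the state.
- readout.get_obs(): the state, without advancing time (a new reading comes with each control period).
- get_image(name): name is "scene" or "top" or "wrist"; returns a dict with "pixels" (384x512x3 uint8, red, green, blue), "intrinsics" (3x3 intrinsics, pixels), "extrinsics" (4x4, takes a point from world to camera coordinates). Camera axes: x right, y down, z forward; pixel columns grow to the right and rows downward; lengths in mm; the calibration is good to about 2 mm. The wrist camera is an equidistant fisheye: a pixel r from the principal point sees the ray r / f radians off the axis. A picture is of the moment at which its call begins. There is no depth.
- ctrl.close_job(): hands the job in; it is judged then, once.
The state is a dict: "t": time; "qpos": joint angles; "qvel": joint speeds; "joint_torque": joint torques, N m; "ee_pos": TCP position; "orientation": TCP orientation; "ft_force": force on the tool from outside, world axes, zero at the start; "moment": the same for the moment, N m; "width": finger opening in mm; "grasp_force": force on a finger pad.
Only numpy, scipy, OpenCV 4.12 (cv2) and the standard library are available. Lean on these libraries where they do the work, as an engineer would, in place of code of your own. Each camera call takes 0.05 s, during which the arm holds its last target. There are 200 camera calls.

TASK

The painting session is over: with the fingertips, lightly tap the flip lids of the paint pots fully shut, first the yellow, then the red, then the blue, so that no dark paint is carried to a lighter pot. Leave the green pot as it is, half open, since it is still in use. Do not pick up, shove or tip the pots, and leave the orange paint bottle and the white cup alone.

Things in the scene. Friction and masses are not known exactly. Their poses are not given: they have to be found in the camera images.
- yellow_pot: Loose square white plastic pot, 64 x 64 mm, 51 mm tall to the top of its soft black rim (55 mm to the top of its shut yellow lid), about 0.4 kg, a yellow paint block inside. Origin: centre of its underside; z up; its -x side is the front. The lid's hinge line is along y, 34 mm on the +x side of the centre, 51 mm above the underside.
- yellow_lid (a joint): Flip lid of the yellow pot. 0 rad = fully shut, grows as it opens (stop at 1.2); starts half open, 0.5 to 0.85; stays where it is left. About 1 N straight down over the pot's middle swings it shut; once shut, lid and rim together sink softly up to 6 mm (1.5 N per mm, then a hard stop) and rise again when let go.
- yellow_edge (a point): Middle of the front edge of the yellow lid (66 x 66 x 4 mm, yellow on both faces), on its upper, outer face, 66 mm from the hinge line. A 22 mm wide thumb tab sticks out 8 mm further.
- red_pot: Loose square white plastic pot, 64 x 64 mm, 51 mm tall to the top of its soft black rim (55 mm to the top of its shut red lid), about 0.4 kg, a red paint block inside. Origin: centre of its underside; z up; its -x side is the front. The lid's hinge line is along y, 34 mm on the +x side of the centre, 51 mm above the underside.
- red_lid (a joint): Flip lid of the red pot. 0 rad = fully shut, grows as it opens (stop at 1.2); starts half open, 0.5 to 0.85; stays where it is left. About 1 N straight down over the pot's middle swings it shut; once shut, lid and rim together sink softly up to 6 mm (1.5 N per mm, then a hard stop) and rise again when let go.
- red_edge (a point): Middle of the front edge of the red lid (66 x 66 x 4 mm, red on both faces), on its upper, outer face, 66 mm from the hinge line. A 22 mm wide thumb tab sticks out 8 mm further.
- blue_pot: Loose square white plastic pot, 64 x 64 mm, 51 mm tall to the top of its soft black rim (55 mm to the top of its shut blue lid), about 0.4 kg, a blue paint block inside. Origin: centre of its underside; z up; its -x side is the front. The lid's hinge line is along y, 34 mm on the +x side of the centre, 51 mm above the underside.
- blue_lid (a joint): Flip lid of the blue pot. 0 rad = fully shut, grows as it opens (stop at 1.2); starts half open, 0.5 to 0.85; stays where it is left. About 1 N straight down over the pot's middle swings it shut; once shut, lid and rim together sink softly up to 6 mm (1.5 N per mm, then a hard stop) and rise again when let go.
- blue_edge (a point): Middle of the front edge of the blue lid (66 x 66 x 4 mm, blue on both faces), on its upper, outer face, 66 mm from the hinge line. A 22 mm wide thumb tab sticks out 8 mm further.
- green_pot: Loose square white plastic pot, 64 x 64 mm, 51 mm tall to the top of its soft black rim (55 mm to the top of its shut green lid), about 0.4 kg, a green paint block inside. Origin: centre of its underside; z up; its -x side is the front. The lid's hinge line is along y, 34 mm on the +x side of the centre, 51 mm above the underside.
- green_lid (a joint): Flip lid of the green pot. 0 rad = fully shut, grows as it opens (stop at 1.2); starts half open, 0.5 to 0.85; stays where it is left. About 1 N straight down over the pot's middle swings it shut; once shut, lid and rim together sink softly up to 6 mm (1.5 N per mm, then a hard stop) and rise again when let go.
- green_edge (a point): Middle of the front edge of the green lid (66 x 66 x 4 mm, green on both faces), on its upper, outer face, 66 mm from the hinge line. A 22 mm wide thumb tab sticks out 8 mm further.
- paint_bottle: Bystander: loose upright orange paint bottle with a black cap, 38 mm across, 100 mm tall. Origin: centre of its underside.
- water_cup: Bystander: loose white cup, 68 mm across the rim, 85 mm tall. Origin: centre of its underside.
Things that resemble listed ones, but are neither listed nor needed, are in the scene too. What is shaped like the red_pot but purple is not meant.

How it is judged:
By the outcome, as a careful person would: the job done as asked, in the order asked, and still so for the second after the job is handed in, with the robot touching nothing.
It also fails if it takes over 54 s, if anything falls off the work surface, if the arm or the gripper's body presses on something with over 40 N, if the wrist force passes 120 N, or if a joint passes its speed limit or range.

## Working session

There is one attempt and no reset: what is moved stays moved. The work goes in short steps, Python scripts to look and compute and a tool call to move; the robot and the scene stay as the last step left them, time stands still between calls to the robot, and variables do not carry over. Pictures are saved under pics/ and viewed, at most 10 in all, crops included, and the job is handed in when it is done.

Besides the shell and the picture viewer there is one more tool, called after "Request:" as a command line: name --argument value ..., lists and objects as JSON in quotes. step_arm: Moves the arm, as the interface text tells. Shift numbers are shares of 0.05 m and turn numbers shares of 4 degrees, none past 1 either way. Its arguments: {"type":"object","properties":{"targets":{"type":"array"}},"required":["targets"]}

```bash
mkdir -p pics; ls
cat > h.py <<'E'
import numpy as np,cv2
from workcell import readout,get_image,ctrl
def snap(n,f):
    d=get_image(n); np.savez('pics/'+f+'.npz',**{k:np.array(d[k]) for k in('pixels','intrinsics','extrinsics')})
    cv2.imwrite('pics/'+f+'.png',np.array(d['pixels'])[:,:,::-1]); return d
def load(f): return np.load('pics/'+f+'.npz')
def ray(d,uv):
    K,E=d['intrinsics'],d['extrinsics']
    r=np.linalg.inv(K)@np.array([uv[0],uv[1],1.]); R=E[:3,:3]
    return -R.T@E[:3,3], R.T@r/np.linalg.norm(r)
def onz(d,uv,z):
    o,r=ray(d,uv); return o+r*(z-o[2])/r[2]
def proj(d,p):
    c=d['extrinsics'][:3,:3]@np.array(p,float)+d['extrinsics'][:3,3]; u=d['intrinsics']@c; return u[:2]/u[2]
def tri(d1,u1,d2,u2):
    o1,a=ray(d1,u1);o2,b=ray(d2,u2)
    s=np.linalg.lstsq(np.stack([a,-b],1),o2-o1,rcond=None)[0]
    p,q=o1+s[0]*a,o2+s[1]*b; return (p+q)/2,np.linalg.norm(p-q)
E
python3 - <<'E'
from h import *
a=snap('scene','s0');b=snap('top','t0')
print(readout.get_obs())
for d in(a,b):print(d['intrinsics'],ray(d,(256,192)))
E
```

```text
pics
{'t': 0.1, 'qpos': array([-1.21203902e+00,  4.23745558e-01,  1.63059025e+00,  1.65783498e-05,
        1.08863309e+00, -1.90504247e-02]), 'qvel': array([-0.00010401, -0.00135279, -0.00426847,  0.00142629, -0.00030969,
       -0.00161853]), 'joint_torque': array([-1.68276922e-03, -5.45615458e+01, -2.74324948e+01,  6.44665654e-02,
        1.88346236e-02, -1.01029457e-05]), 'ee_pos': array([ 230.4606793 , -580.68902743,  404.00021393]), 'orientation': array([-3.08437330e+00, -5.89668671e-01,  3.42545499e-04]), 'ft_force': array([ 0.12298251,  0.06515766, -0.20106138]), 'moment': array([-0.02634688, -0.00558713,  0.00595143]), 'grasp_force': 0.0, 'width': 87.91319870317606}
[[498.38191275   0.         255.76443846]
 [  0.         498.38191275 191.13762056]
 [  0.           0.           1.        ]] (array([1185.66506054, -439.20089612,  519.54791025]), array([-0.69490634,  0.50798443, -0.50897642]))
[[404.96318057   0.         253.70757966]
 [  0.         404.96318057 187.53005537]
 [  0.           0.           1.        ]] (array([410.2224627 ,  -9.44570066, 912.99269869]), array([ 0.19033068,  0.00722969, -0.98169342]))
```

View pics/s0.png

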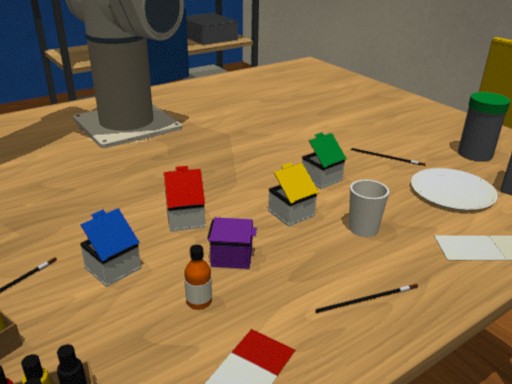

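View pics/t0.png

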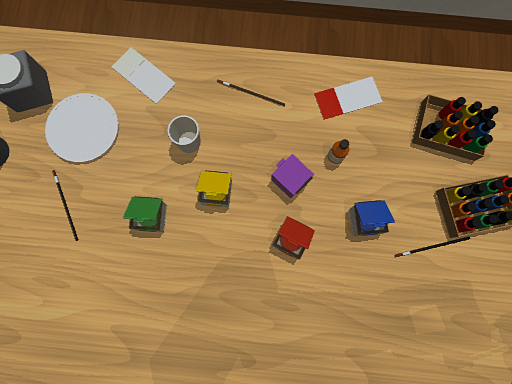

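Candidates (scene px / top px):
- Yellow lid: (294,185) / (214,185).
- Red: (184,190) / (293,236).
- Blue: (110,235) / (374,217).
- Green, to be left: (325,150) / (145,210).
- Purple pot, a look-alike: (232,240) / (292,176).
- Other colours that are not pots: the red card at (265,352) / (328,103) and the coloured bottles in the boxes.

The lids with the tab end raised, facing the robot, fit the description.

```bash
cat > m.py <<'E'
from h import *
C={'yellow':(20,34),'red':(-6,6),'blue':(105,122),'green':(50,85)}
S={'s':dict(yellow=(294,185),red=(184,190),blue=(110,235),green=(325,150)),'t':dict(yellow=(214,185),red=(293,236),blue=(374,217),green=(145,210))}
def lid(d,c,at,w=45):
    h=cv2.cvtColor(np.array(d['pixels']),cv2.COLOR_RGB2HSV).astype(int); H=h[...,0]; lo,hi=C[c]
    if lo<0: H=(H+90)%180-90
    m=((H>=lo)&(H<=hi)&(h[...,1]>170)&(h[...,2]>70)).astype(np.uint8)
    n,l,st,ce=cv2.connectedComponentsWithStats(m)
    k=max((i for i in range(1,n) if np.hypot(*(ce[i]-at))<w),key=lambda i:st[i,4])
    m=(l==k).astype(np.uint8)
    mo=cv2.morphologyEx(m,cv2.MORPH_OPEN,np.ones((13,13)))if m.sum()>400 else m
    cn=max(cv2.findContours(mo,0,1)[0],key=cv2.contourArea)
    hull=cv2.convexHull(max(cv2.findContours(m,0,1)[0],key=cv2.contourArea))
    q=cv2.approxPolyN(cn,4,ensure_convex=True).reshape(-1,2).astype(float)
    return m,q
E
python3 - <<'E'
from m import *
tiles=[]
for v in 'st':
    d=load(v+'0'); row=[]
    for c in C:
        m,q=lid(d,c,S[v][c]); x,y=S[v][c]
        im=d['pixels'][:,:,::-1][y-30:y+30,x-30:x+30].copy()
        im=cv2.resize(im,(195,195),interpolation=cv2.INTER_CUBIC)
        cv2.polylines(im,[np.int32((q-[x-30,y-30]+.5)*3.25)],True,(255,0,255),1)
        row.append(im); print(v,c,m.sum(),q.tolist())
    tiles.append(np.hstack(row))
cv2.imwrite('pics/c0.png',np.vstack(tiles))
E
```

```text
s yellow 1099 [[312.0, 165.0], [312.0, 198.0], [279.0, 198.0], [279.0, 165.0]]
s red 1373 [[202.0, 170.0], [202.0, 204.0], [167.0, 207.0], [164.0, 170.0]]
s blue 1734 [[121.0, 213.0], [138.0, 242.0], [101.0, 260.0], [73.0, 213.0]]
s green 707 [[339.0, 136.0], [339.0, 162.0], [315.0, 162.0], [315.0, 136.0]]
t yellow 798 [[229.0, 172.0], [229.0, 199.0], [199.0, 199.0], [199.0, 172.0]]
t red 795 [[310.0, 222.0], [310.0, 244.0], [283.0, 244.0], [283.0, 222.0]]
t blue 718 [[388.0, 202.0], [388.0, 222.0], [360.0, 224.0], [360.0, 202.0]]Traceback (most recent call last):
  File "<stdin>", line 6, in <module>
  File "m.py", line 14, in lid
    q=cv2.approxPolyN(cn,4,ensure_convex=True).reshape(-1,2).astype(float)
      ~~~~~~~~~~~~~~~^^^^^^^^^^^^^^^^^^^^^^^^^
cv2.error: OpenCV(4.12.0) /io/opencv/modules/imgproc/src/approx.cpp:987: error: (-215:Assertion failed) (curve.cols == 1 && curve.rows >= nsides) || (curve.rows == 1 && curve.cols >= nsides) in function 'approxPolyN'
```

```bash
sed -i 's/mo=.*/mo=cv2.morphologyEx(m,cv2.MORPH_OPEN,cv2.getStructuringElement(cv2.MORPH_ELLIPSE,(11,11)))/' m.py
cat > c.py <<'E'
from m import *
tiles=[];Q={}
for v in 'st':
    d=load(v+'0'); row=[]
    for c in C:
        m,q=lid(d,c,S[v][c]); x,y=S[v][c]
        if abs(cv2.contourArea(np.float32(q)))<50: print('bad',v,c)
        im=d['pixels'][:,:,::-1][y-30:y+30,x-30:x+30].copy()
        im=cv2.resize(im,(195,195),interpolation=cv2.INTER_CUBIC)
        cv2.polylines(im,[np.int32((q-[x-30,y-30]+.5)*3.25)],True,(255,0,255),1)
        row.append(im); Q[v,c]=q;print(v,c,m.sum(),q.tolist())
    tiles.append(np.hstack(row))
cv2.imwrite('pics/c0.png',np.vstack(tiles))
E
python3 c.py
```

```text
s yellow 1099 [[318.0, 192.0], [289.0, 203.0], [274.0, 174.0], [296.0, 152.0]]
s red 1373 [[200.0, 170.0], [204.0, 203.0], [167.0, 208.0], [163.0, 162.0]]
s blue 1734 [[138.0, 242.0], [101.0, 260.0], [81.0, 227.0], [112.0, 199.0]]
s green 707 [[345.0, 158.0], [323.0, 167.0], [308.0, 137.0], [331.0, 134.0]]
t yellow 798 [[241.0, 174.0], [218.0, 206.0], [196.0, 187.0], [201.0, 170.0]]
t red 795 [[314.0, 230.0], [304.0, 257.0], [279.0, 232.0], [287.0, 216.0]]
t blue 718 [[396.0, 224.0], [363.0, 224.0], [354.0, 203.0], [384.0, 200.0]]Traceback (most recent call last):
  File "c.py", line 6, in <module>
    m,q=lid(d,c,S[v][c]); x,y=S[v][c]
        ~~~^^^^^^^^^^^^^
  File "m.py", line 12, in lid
    cn=max(cv2.findContours(mo,0,1)[0],key=cv2.contourArea)
ValueError: max() iterable argument is empty
```

Run:
```python
from m import *
rows=[]
for v in 'st':
    d=load(v+'0'); r=[]
    for c in C:
        x,y=S[v][c]; im=d['pixels'][:,:,::-1][y-28:y+28,x-28:x+28]
        im=cv2.resize(im,(196,196),interpolation=cv2.INTER_NEAREST)
        r.append(im)
        h=cv2.cvtColor(d['pixels'],cv2.COLOR_RGB2HSV); print(v,c,h[y-2:y+3,x-2:x+3].reshape(-1,3).mean(0))
    rows.append(np.hstack(r))
cv2.imwrite('pics/c1.png',np.vstack(rows))
```

```text
s yellow [ 24.96 255.   207.12]
s red [  2.16 250.88 175.12]
s blue [107.92 234.56 152.36]
s green [ 70.24 249.8  122.08]
t yellow [ 25.   255.   184.48]
t red [  4.2  223.72 145.92]
t blue [111.24 190.92 141.04]
t green [ 59.32 149.4  111.76]
```

View pics/c1.png

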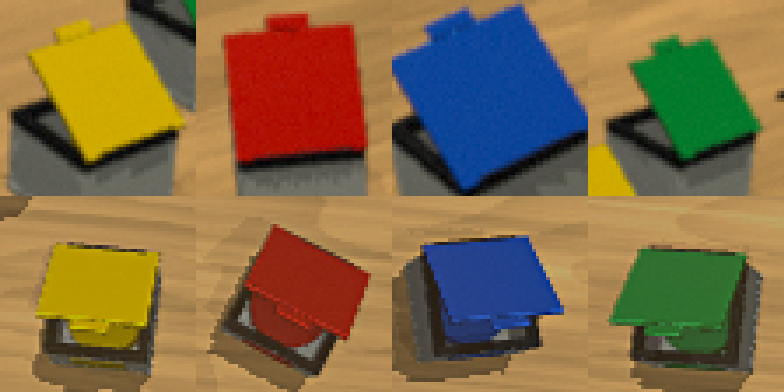

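The crops show each chosen pot half open. Its lid hinges on the far (+x) side and its tab is raised toward the robot. I read the lid corners from the tiles and triangulate them.

Run:
```python
from m import *
# order FL,FR,HR,HL as seen in the scene (scene left = top right)
s={'yellow':[(28,55),(130,24),(183,128),(89,164)],'red':[(28,40),(156,28),(170,148),(42,162)],'blue':[(0,60),(130,8),(198,130),(76,190)],'green':[(42,64),(124,40),(172,130),(98,160)]}
t={'yellow':[(144,128),(37,118),(56,48),(159,56)],'red':[(151,143),(50,92),(80,31),(174,78)],'blue':[(172,117),(46,125),(32,50),(137,42)],'green':[(130,128),(20,126),(52,53),(159,56)]}
A,B=load('s0'),load('t0')
for c in s:
    P=[];g=[]
    for a,b in zip(s[c],t[c]):
        p,e=tri(A,np.array(a)/3.5-.5+np.array(S['s'][c])-28,B,np.array(b)/3.5-.5+np.array(S['t'][c])-28); P.append(p);g.append(e)
    P=np.array(P);F=P[:2].mean(0);H=P[2:].mean(0);f=F-H
    ax=-f[:2]/np.hypot(*f[:2]); ctr=H[:2]-34*ax
    w=P[1]+P[2]-P[0]-P[3]; yaw2=np.degrees(np.arctan2(-w[0],w[1]))
    print(c,P.round(0).tolist(),'gap',np.round(g,1))
    print('  H',H.round(),'F',F.round(),'len',np.linalg.norm(f).round(1),'w',(np.linalg.norm(w)/2).round(1),'ang',np.arctan2(f[2],np.hypot(*f[:2])).round(2),'yaw',np.degrees(np.arctan2(ax[1],ax[0])).round(),yaw2.round(),'ctr',ctr.round(1))
print(onz(B,(184,132),85)[:2],onz(B,(342,145),100)[:2],onz(B,(292,176),55)[:2])
from scipy.spatial.transform import Rotation as R
print(R.from_rotvec(readout.get_obs()['orientation']).as_matrix().round(3))
```

```text
yellow [[561.0, 56.0, 91.0], [562.0, 122.0, 91.0], [614.0, 120.0, 52.0], [615.0, 56.0, 53.0]] gap [1.1 3.1 0.1 0. ]
  H [614.  88.  52.] F [562.  89.  91.] len 65.2 w 65.0 ang 0.63 yaw -1.0 -0.0 ctr [580.3  88.6]
red [[465.0, -116.0, 97.0], [488.0, -56.0, 97.0], [531.0, -74.0, 53.0], [508.0, -133.0, 53.0]] gap [1.4 2.2 1.5 1. ]
  H [ 519. -104.   53.] F [476. -86.  97.] len 64.0 w 64.1 ang 0.76 yaw -22.0 -21.0 ctr [487.9 -90.9]
blue [[535.0, -288.0, 95.0], [523.0, -220.0, 90.0], [574.0, -217.0, 52.0], [586.0, -279.0, 54.0]] gap [3.6 4.9 0.1 3.6]
  H [ 580. -248.   53.] F [ 529. -254.   92.] len 64.8 w 66.0 ang 0.65 yaw 7.0 11.0 ctr [ 546.3 -252.2]
green [[494.0, 197.0, 95.0], [491.0, 263.0, 92.0], [541.0, 263.0, 53.0], [546.0, 198.0, 53.0]] gap [2.  2.1 0.6 1.1]
  H [543. 230.  53.] F [493. 230.  94.] len 64.6 w 65.8 ang 0.68 yaw 0.0 4.0 ctr [509.  230.3]
[686.24476804 162.86842849] [ 685.33163739 -173.42489657] [619.50607235 -77.74876609]
[[ 0.929  0.369 -0.   ]
 [ 0.369 -0.929  0.001]
 [ 0.    -0.001 -1.   ]]
```

Request:
step_arm --targets '[[[0.3,0.8,0,0,0,0,0],[0.46,0.9,0,0,0,0,0],[0.46,0.9,0,0,0,0,0],[0.46,0.9,-0.1,0,0,0,0],[0.46,0.9,-0.1,0,0,0,0]]]'

```text
t: 0.72
ee_pos: [338.0, -359.4, 394.4]
orientation: [-3.086, -0.589, -0.0]
ft_force: [-0.1, 0.5, -0.1]
width: 41.4
grasp_force: 0.0
```

Request:
step_arm --targets '[[[0.46,0.9,-0.1,0,0,0,0],[0.46,0.9,-0.1,0,0,0,0],[0.46,0.9,-0.1,0,0,0,0],[0.46,0.9,-0.1,0,0,0,0],[0.46,0.9,-0.1,0,0,0,0]]]'

```text
t: 1.35
ee_pos: [453.0, -134.3, 369.5]
orientation: [3.086, 0.59, -0.0]
ft_force: [-0.2, 0.2, -0.4]
width: 0.3
grasp_force: 0.0
```

Request:
step_arm --targets '[[[0.46,0.9,-0.1,0,0,0,0],[0.46,0.9,-0.1,0,0,0,0],[0.46,0.9,-0.1,0,0,0,0],[0.46,0.9,-0.1,0,0,0,0],[0.46,0.6,0,0,0,0,0]]]'

```text
t: 1.98
ee_pos: [567.8, 76.2, 348.9]
orientation: [-3.085, -0.592, 0.002]
ft_force: [0.5, -1.1, -0.3]
width: 0.4
grasp_force: 0.0
```

Request:
step_arm --targets '[[[0.25,0.3,-0.35,0,0,0,0],[0,0,-0.4,0,0,0,0],[0,0,-0.4,0,0,0,0],[0,0,0,0,0,0,0],[0,0,0,0,0,0,0]]]'

```text
t: 2.6
ee_pos: [580.2, 89.1, 292.6]
orientation: [3.086, 0.59, 0.001]
ft_force: [-0.4, -0.5, -0.1]
width: 0.3
grasp_force: 0.0
```

Run:
```python
from h import *
o=readout.get_obs(); print(o['ee_pos'],o['ft_force'])
a,b=snap('scene','s1'),snap('top','t1')
p=o['ee_pos']-[0,0,182]; print(proj(a,p),proj(b,p))
im=np.hstack([cv2.resize(np.array(a['pixels'])[90:250,210:380],(400,376)),cv2.resize(np.array(b['pixels'])[110:270,130:300],(400,376))])[:,:,::-1]
cv2.imwrite('pics/v1.png',im)
```

```text
[580.2466726   89.06026459 292.63597088] [-0.37913089 -0.54697225 -0.07730099]
[295.12331943 162.08729639] [211.2375564  180.67240214]
```

View pics/v1.png

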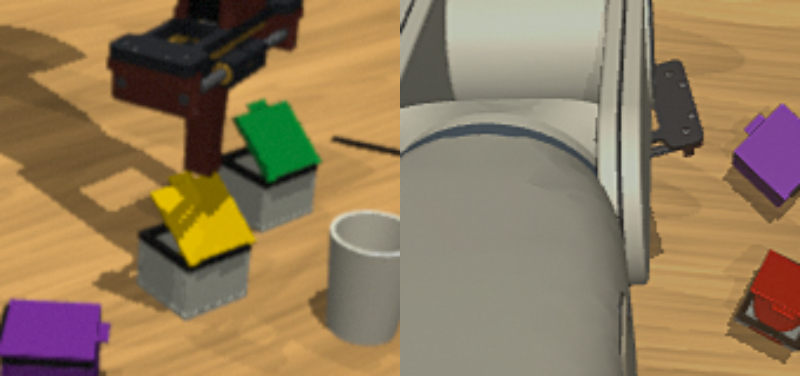

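The left view shows the shut fingertips over the yellow lid, with the cup and green pot clear.

Request:
step_arm --targets '[[[0,0,-0.3,0,0,0,0],[0,0,-0.1,0,0,0,0],[0,0,-0.1,0,0,0,0],[0,0,-0.1,0,0,0,0],[0,0,-0.1,0,0,0,0]]]'

```text
t: 3.32
ee_pos: [580.1, 89.1, 256.9]
orientation: [3.086, 0.59, 0.0]
ft_force: [0.0, 0.0, 0.5]
width: 0.8
grasp_force: 0.3
```

Request:
step_arm --targets '[[[0,0,-0.1,0,0,0,0],[0,0,-0.1,0,0,0,0],[0,0,-0.1,0,0,0,0],[0,0,-0.08,0,0,0,0],[0,0,0,0,0,0,0]]]'

```text
t: 3.95
ee_pos: [580.0, 89.1, 237.8]
orientation: [-3.086, -0.59, 0.001]
ft_force: [0.1, -0.6, 0.4]
width: 0.2
grasp_force: 0.0
```

Request:
step_arm --targets '[[[0,0,-0.03,0,0,0,0],[0,0,-0.03,0,0,0,0],[0,0,-0.01,0,0,0,0],[0,0,0,0,0,0,0],[0,0,0,0,0,0,0]]]'

```text
t: 4.58
ee_pos: [580.1, 89.1, 234.9]
orientation: [3.086, 0.59, 0.0]
ft_force: [-0.9, -0.4, 3.9]
width: 0.7
grasp_force: 1.6
```

Request:
step_arm --targets '[[[0,0,0.1,0,0,0,0],[0,0,0.5,0,0,0,0],[0,0,0.8,0,0,0,0],[0,0,0.54,0,0,0,0],[-0.2,-0.4,0,0,0,0,0]]]'

```text
t: 5.2
ee_pos: [570.8, 69.3, 333.8]
orientation: [3.085, 0.593, 0.008]
ft_force: [1.0, -0.5, 0.5]
width: 0.2
grasp_force: 0.0
```

Request:
step_arm --targets '[[[-0.4,-0.8,0,0,0,0,0],[-0.4,-0.8,0,0,0,0,0],[-0.4,-0.8,0,0,0,0,0],[-0.4,-0.8,0,0,0,0,0],[-0.04,0,0,0,0,0,0]]]'

```text
t: 5.82
ee_pos: [485.5, -93.3, 330.3]
orientation: [-3.086, -0.584, 0.005]
ft_force: [0.6, -0.4, -0.1]
width: 0.1
grasp_force: 0.0
```

Run:
```python
from h import *
o=readout.get_obs(); print(o['ee_pos'],o['ft_force'])
a,b=snap('scene','s2'),snap('top','t2')
im=np.hstack([cv2.resize(np.array(a['pixels'])[90:250,140:340],(400,320)),cv2.resize(np.array(b['pixels'])[110:270,130:330],(400,320))])[:,:,::-1]
cv2.imwrite('pics/v2.png',im)
```

```text
[485.51396752 -93.34285649 330.29081026] [ 0.59591004 -0.43221036 -0.14540074]
```

View pics/v2.png

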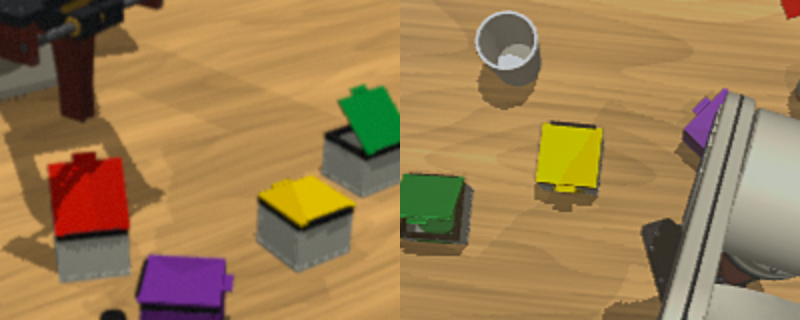

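Yellow is shut: flat in both views, (565,155) in the crop, with the green pot unchanged. Next is red.

Request:
step_arm --targets '[[[0,0,-0.4,0,0,0,0],[0,0,-0.3,0,0,0,0],[0,0,-0.1,0,0,0,0],[0,0,-0.1,0,0,0,0],[0,0,-0.1,0,0,0,0]]]'

```text
t: 6.55
ee_pos: [488.3, -90.8, 281.7]
orientation: [3.085, 0.59, 0.001]
ft_force: [0.6, -0.5, 0.1]
width: 0.6
grasp_force: 0.3
```

Request:
step_arm --targets '[[[0,0,-0.1,0,0,0,0],[0,0,-0.1,0,0,0,0],[0,0,-0.1,0,0,0,0],[0,0,-0.1,0,0,0,0],[0,0,-0.1,0,0,0,0]]]'

```text
t: 7.18
ee_pos: [488.1, -90.9, 256.3]
orientation: [-3.086, -0.59, 0.0]
ft_force: [-0.0, -0.1, 1.3]
width: 0.5
grasp_force: 0.3
```

Request:
step_arm --targets '[[[0,0,-0.1,0,0,0,0],[0,0,-0.1,0,0,0,0],[0,0,-0.1,0,0,0,0],[0,0,-0.06,0,0,0,0],[0,0,0,0,0,0,0]]]'

```text
t: 7.8
ee_pos: [488.0, -90.9, 238.4]
orientation: [-3.086, -0.59, 0.001]
ft_force: [-0.7, 0.4, 1.0]
width: 0.5
grasp_force: 0.0
```

Request:
step_arm --targets '[[[0,0,-0.03,0,0,0,0],[0,0,-0.03,0,0,0,0],[0,0,-0.01,0,0,0,0],[0,0,0,0,0,0,0],[0,0,0,0,0,0,0]]]'

```text
t: 8.43
ee_pos: [488.1, -90.9, 235.3]
orientation: [3.086, 0.59, 0.0]
ft_force: [-1.3, 0.4, 1.9]
width: 0.5
grasp_force: 1.3
```

Request:
step_arm --targets '[[[0,0,-0.01,0,0,0,0],[0,0,0,0,0,0,0],[0,0,0,0,0,0,0],[0,0,0,0,0,0,0],[0,0,0,0,0,0,0]]]'

```text
t: 9.05
ee_pos: [488.1, -90.9, 234.7]
orientation: [3.086, 0.59, 0.0]
ft_force: [-0.3, 1.3, 3.8]
width: 0.5
grasp_force: 1.7
```

Request:
step_arm --targets '[[[0,0,0.1,0,0,0,0],[0,0,0.5,0,0,0,0],[0,0,0.8,0,0,0,0],[0,0,0.54,0,0,0,0],[0.16,-0.42,0,0,0,0,0]]]'

```text
t: 9.68
ee_pos: [496.5, -111.9, 333.6]
orientation: [3.084, 0.593, 0.005]
ft_force: [0.1, -0.1, 0.1]
width: 0.5
grasp_force: 0.0
```

Request:
step_arm --targets '[[[0.3,-0.8,0,0,0,0,0],[0.3,-0.8,0,0,0,0,0],[0.3,-0.8,0,0,0,0,0],[0.1,-0.4,0,0,0,0,0],[0,0,0,0,0,0,0]]]'

```text
t: 10.3
ee_pos: [545.7, -253.1, 330.5]
orientation: [-3.085, -0.587, 0.002]
ft_force: [-0.2, 0.6, -0.5]
width: 0.5
grasp_force: 0.0
```

Run:
```python
from h import *
o=readout.get_obs(); print(o['ee_pos'],o['ft_force'])
a,b=snap('scene','s3'),snap('top','t3')
im=np.hstack([cv2.resize(np.array(a['pixels'])[110:290,70:330],(433,300)),cv2.resize(np.array(b['pixels'])[110:270,190:380],(356,300))])[:,:,::-1]
cv2.imwrite('pics/v3.png',im)
```

```text
[ 545.70422954 -253.05000604  330.50643556] [-0.22324167  0.6284032  -0.50682526]
```

View pics/v3.png

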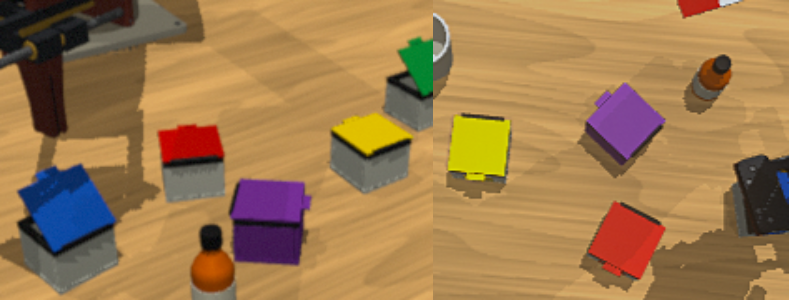

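Yellow and red are both shut, at crop (480,145) and (625,240). The fingers are above the blue pot. Next is blue.

Request:
step_arm --targets '[[[0,0,-0.4,0,0,0,0],[0,0,-0.3,0,0,0,0],[0,0,-0.1,0,0,0,0],[0,0,-0.1,0,0,0,0],[0,0,-0.1,0,0,0,0]]]'

```text
t: 11.02
ee_pos: [546.2, -251.8, 281.8]
orientation: [3.085, 0.59, 0.001]
ft_force: [0.4, 0.4, 0.0]
width: 0.5
grasp_force: 0.0
```

Request:
step_arm --targets '[[[0,0,-0.1,0,0,0,0],[0,0,-0.1,0,0,0,0],[0,0,-0.1,0,0,0,0],[0,0,-0.1,0,0,0,0],[0,0,-0.1,0,0,0,0]]]'

```text
t: 11.65
ee_pos: [546.1, -251.9, 256.4]
orientation: [3.086, 0.59, -0.0]
ft_force: [-0.5, -0.0, 0.3]
width: 0.5
grasp_force: 0.3
```

Request:
step_arm --targets '[[[0,0,-0.1,0,0,0,0],[0,0,-0.1,0,0,0,0],[0,0,-0.1,0,0,0,0],[0,0,-0.06,0,0,0,0],[0,0,0,0,0,0,0]]]'

```text
t: 12.28
ee_pos: [546.0, -251.9, 238.4]
orientation: [-3.085, -0.59, 0.0]
ft_force: [0.5, -0.0, 0.0]
width: 0.6
grasp_force: 0.0
```

Request:
step_arm --targets '[[[0,0,-0.03,0,0,0,0],[0,0,-0.02,0,0,0,0],[0,0,-0.01,0,0,0,0],[0,0,0,0,0,0,0],[0,0,0,0,0,0,0]]]'

```text
t: 12.9
ee_pos: [546.1, -251.9, 235.8]
orientation: [3.086, 0.59, 0.0]
ft_force: [-0.1, -1.5, 2.1]
width: 0.6
grasp_force: 0.9
```

Request:
step_arm --targets '[[[0,0,-0.02,0,0,0,0],[0,0,0,0,0,0,0],[0,0,0,0,0,0,0],[0,0,0,0,0,0,0],[0,0,0,0,0,0,0]]]'

```text
t: 13.52
ee_pos: [546.1, -251.9, 234.7]
orientation: [3.086, 0.59, 0.0]
ft_force: [-0.5, -0.7, 3.2]
width: 0.3
grasp_force: 1.7
```

Request:
step_arm --targets '[[[0,0,0.1,0,0,0,0],[0,0,0.5,0,0,0,0],[0,0,0.8,0,0,0,0],[0,0,0.6,0,0,0,0],[-0.5,-0.5,0.3,0,0,0,0]]]'

```text
t: 14.15
ee_pos: [522.1, -276.3, 351.7]
orientation: [3.083, 0.594, 0.004]
ft_force: [-0.2, 0.2, -0.7]
width: 0.9
grasp_force: 0.0
```

Request:
step_arm --targets '[[[-0.6,-0.8,0.2,0,0,0,0],[-0.6,-0.8,0.2,0,0,0,0],[-0.6,-0.8,0.2,0,0,0,0],[-0.6,-0.8,0,0,0,0,0],[0,0,0,0,0,0,0]]]'

```text
t: 14.78
ee_pos: [399.2, -439.0, 379.8]
orientation: [3.086, 0.583, -0.0]
ft_force: [0.7, -0.2, -0.6]
width: 0.6
grasp_force: 0.0
```

Run:
```python
from h import *
o=readout.get_obs(); print(o['ee_pos'],o['ft_force'])
a,b=snap('scene','s4'),snap('top','t4')
im=np.hstack([cv2.resize(np.array(a['pixels'])[110:310,60:360],(450,300)),cv2.resize(np.array(b['pixels'])[110:270,115:415],(350,187))[:187] if 0 else cv2.resize(np.array(b['pixels'])[90:390,115:415],(300,300))])[:,:,::-1]
cv2.imwrite('pics/v4.png',im)
```

```text
[ 399.15462973 -438.98615823  379.83003248] [ 0.68195487 -0.17454048 -0.57303348]
```

View pics/v4.png

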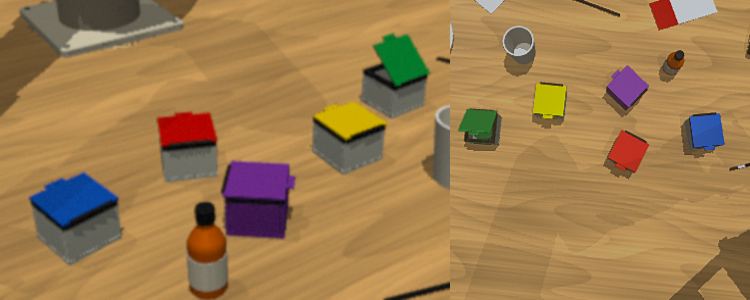

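The picture shows yellow, red and blue flat shut and green still half open. I'll do one numeric check of the lid heights and whether anything else moved, then hand in.

Run:
```python
from m import *
A,B=load('s4'),load('t4'); a0,b0=load('s0'),load('t0')
for c in ('yellow','red','blue'):
    C['blue']=(100,125)
    uv=[]
    for d,v in((A,'s'),(B,'t')):
        h=cv2.cvtColor(d['pixels'],cv2.COLOR_RGB2HSV).astype(int);H=(h[...,0]+90)%180-90 if c=='red' else h[...,0]
        m=((H>=C[c][0])&(H<=C[c][1])&(h[...,1]>165)&(h[...,2]>70)).astype(np.uint8)
        n,l,st,ce=cv2.connectedComponentsWithStats(m)
        k=max((i for i in range(1,n) if np.hypot(*(ce[i]-S[v][c]))<30),key=lambda i:st[i,4]); uv.append(ce[k])
    p,e=tri(A,uv[0],B,uv[1]); print(c,p.round(1),e.round(1))
for n,(x,y) in dict(green=(145,210),cup=(184,132),bottle=(340,152),purple=(292,176)).items():
    D=cv2.absdiff(b0['pixels'],B['pixels'])[y-20:y+20,x-20:x+20]; print(n,D.mean().round(1))
```

```text
yellow [576.8  88.4  52.7] 0.6
red [485.1 -89.4  52.5] 0.6
blue [ 544.2 -254.6   52.2] 0.0
green 1.1
cup 1.0
bottle 1.1
purple 1.0
```

```bash
python3 -c "
from h import *
print(ctrl.close_job())"
```

```text
the job is handed in; nothing more can be done
None
```

The yellow, red and blue lids were tapped shut in that order (under 4 N at each reading, about 15 s in all) and measured flat afterwards; the green pot, bottle and cup were left as they were, and the job is handed in.

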